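Punch the last screw spot of a stool leg plate

ROBOT

A 6-joint arm with a two-finger parallel gripper is mounted at the origin on the work surface. World frame = base frame: x ahead of the robot, y to its left, z up, the work surface at z = 0. Lengths are in mm, angles in rad, forces in N, time in s.
With the tool pointing down it reaches from about 325 to 900 mm from the base axis. Payload 6.1 kg.
Tool frame: the origin (TCP) lies between the finger pads, 19 mm behind the fingertips; this is the grasp point; z points along the fingers, y is the line along which they close (so a half turn about z gives the same grasp; the last joint's range is limited). The gripper opens to 85 mm and grips with 20 to 120 N. Pads are 22 mm wide; open, the fingers measure 114 mm over their backs; the gripper's body (76 mm by 85 mm) begins 54 mm behind the grasp point. The pads swing forward as they close: fully open they stand 13 mm farther back than shut.
Start: joints at [0.984, 0.22, 1.526, -0, 1.395, -0.126], TCP at [277.913, 559.804, 250] pointing down, gripper open.
Joint ranges: [-2.98, 2.98], [-0.91, 2.08], [0.09, 2.57], [-1.24, 4.39], [0.2, 2.65], [-2.68, 2.68]. Speed limits (rad/s): [2.57, 2.57, 3.01, 3.14, 3.14, 3.14].

INTERFACE

Orientations are given as [roll, pitch, yaw] about the fixed x, y, z axes, in that order (R = Rz(yaw) Ry(pitch) Rx(roll)).
In Python, from bench import sense, read_camera, job_done gives the robot as it stands. The module is installed in compiled form; this text tells all that it offers.
- The arm moves only by the tool arm_command, never from a script. Its argument "moves" is a list of rows, each a list of 7 numbers: the opening, from 0 (shut) to 1 (fully open), then the shift along the tool's x, y, z in cm, then the turn, a rotation vector about the tool's x, y, z in rad. In form: [[grip, tx, ty, tz, wx, wy, wz], ...]. A call has exactly 5 rows; each row shifts and turns the commanded pose from where the row before left it, along the tool's axes as they then stand; what a row does not reach is not made up. A row lasts 1/12 s, in which the tool goes at most 41.7 mm and 7.16 degrees, less where a joint would pass 70% of its speed; a pose out of reach is approached as far as the arm can. A call with a gripper value outside its range is refused whole. The fingers move at their own pace and stop on an object; "force" is the grip in N (left out, the last holds). Time passes only in rows, so rows that do not move let the fingers close, or fill a call up. It gives the time, the measured TCP pose, the force, the opening and the grip force at its end, in the units of the state.
- sense(): the state, without advancing time (a new reading comes with each control period).
- read_camera(name): name is "side" or "top"; returns a dict with "pixels" (384x512x3 uint8, red, green, blue), "K" (3x3 intrinsics, pixels), "pose" (4x4, takes a point from camera to world coordinates). Camera axes: x right, y up, looking along -z (the intrinsics and any distortion apply to the point x, -y, -z); pixel columns grow to the right and rows downward; lengths in mm; the calibration is good to about 2 mm. A picture is of the moment at which its call begins. There is no depth.
- job_done(): hands the job in; it is judged then, once.
The state is a dict: "t": time; "joint_pos": joint angles; "dq": joint speeds; "joint_efforts": joint torques, N m; "tcp_pos": TCP position; "ee_rot": TCP orientation; "contact_force": force on the tool from outside, world axes, zero at the start; "ft_torque": the same for the moment, N m; "width": finger opening in mm; "gripper_force": force on a finger pad.
Only numpy, scipy, OpenCV 4.12 (cv2) and the standard library are available. Lean on these libraries where they do the work, as an engineer would, in place of code of your own. Each camera call takes 0.05 s, during which the arm holds its last target. There are 200 camera calls.

TASK

Take the spring-loaded centre punch from its wooden block, stand it upright with its pin down in the one screw hole of the leg plate that has no screw, and press straight down, gently, until its hidden spring snaps; stop there, without driving it on against its dead stop. Then hang the punch back in its block by its collar. Do not snap it anywhere else, do not press hard on the steel plate, and leave the jar, the carton and the hammer alone.

Things in the scene. Friction and masses are not known exactly. Their poses are not given: they have to be found in the camera images.
- punch: Automatic centre punch, bare steel, about 0.2 kg, at the start hanging upright, nose down, by its collar in the block's hole. Origin: centre of the nose end (lower end) of its barrel; z up along the punch. Barrel 15.6 mm across, 60 mm long; then a collar 26 mm across at 60 to 66 mm; grip and rounded cap above it to 117 mm. Below the origin stand a brass collet and the pin.
- grip (a point): Middle of the punch's knurled grip, on its axis, 88 mm above the punch's origin. The grip is 15 mm across and runs from 66 to 110 mm above the origin.
- nose (a point): Where the pin comes out: same point as the punch's origin. Below it stand a 10 mm brass collet and a 5 mm pin, blunt point 2.4 mm across. How far the point stands below here is NOT known: 14 to 32 mm, as the last user set it; it stays so. The collet ends 15 mm above the point.
- striker (a joint): The punch's hidden inner striker (m): 0 cocked, jumps to 0.003 at the snap, returns to 0 when lifted off. Pushing the pin in takes 2 N to start, then 2 N per mm; at about 13 N, some 5.5 mm in, it snaps and the push drops at once to about 7 N with the hand still. Pressing on, it rises again; 3.2 mm past the snap is the dead stop (13 to 14 N), where force shoots up.
- spot: The spot to be punched: centre of the one empty screw hole of the plate, at the level of the wooden rail's top face, seen as dark wood at the bottom of the hole. The hole is 8 mm across, goes through the 5 mm plate down to the wood, and has a 1.5 mm chamfer at its mouth. Which of the four holes it is varies.
- plate: Steel leg plate, square 56 x 56 mm, 5 mm thick, fixed flat on the near rail of the frame. Origin: centre of its underside, on the wood. Four 8 mm holes at 19 mm either way along its x and y axes; three hold dark screws whose heads stand 3 mm above the plate, one is empty. A dark round boss, 16 mm across and 4 mm high, in the middle.
- frame: Upturned stool frame of pine, fixed, 340 x 440 mm, rails 60 mm wide and 40 mm high with a grey lining between. Origin: centre of its underside, on the table; x points away from the near rail, whose centre line lies at x = -140 mm, y runs along that rail.
- block: Wooden tool block, fixed, 70 x 70 mm, 95 mm high, with one upright 20 mm hole right through it in its middle. Origin: centre of its underside, on the table. With the punch home in it, the collar lies on the block's top and the punch's origin is 35 mm above the block's origin.
- tin: Bystander: screw jar of glass, 64 mm across, 75 mm high, black lid, upright. Origin: centre of its underside.
- carton: Bystander: blue cardboard carton 90 x 60 x 50 mm. Origin: centre of its underside.
- tackhammer: Bystander: hammer with a 260 mm wooden handle, lying on the table. Origin: underside of the hammer, handle towards its -x.
Things that resemble listed ones, but are neither listed nor needed, are in the scene too. There is more than one size of the block; the job needs the smallest.

How it is judged (in metres and radians):
On the way, in this order (a step that is already met when the one before it is completed fails the run):
1. the punch is lifted clear of the block (z of punch in the frame of block above 0.13 m), for 0.1 s.
2. the punch snaps, upright, on the wood in the empty hole (value of joint striker above 0.002 m and horizontal distance between punch and spot below 0.004 m and angle between punch's own z axis and vertical below 0.12 rad and contact force between punch and frame above 1 N), for 0.1 s.
At the end, for the whole second after the job is handed in: The punch hangs in the block's hole again: its origin within 6 mm of the block's axis and 31 to 39 mm above the block's underside (collar on the block's top), within 0.1 rad of upright, at rest, its spring reset (horizontal distance between punch and block below 0.006 m and z of punch in the frame of block between 0.031 and 0.039 m and angle between punch's own z axis and vertical below 0.1 rad and linear speed of punch below 0.02 m/s and value of joint striker below 0.001 m); the robot touches nothing.
It fails at once if the punch snapped away from the empty hole (more than 4 mm off) or leaning more than 0.12 rad (value of joint striker above 0.002 m and (not (horizontal distance between punch and spot below 0.004 m) or not (angle between punch's own z axis and vertical below 0.12 rad))).
It fails at once if the punch pressed on the wood with more than 15.5 N (the snap needs 13) (contact force between punch and frame above 15.5 N).
It fails at once if the punch pressed on the steel plate with more than 12 N (contact force between punch and plate above 12 N).
It fails at once if the jar, the carton or the hammer moved more than 20 mm (distance of any of tin, carton, tackhammer from where it was at the start of the episode above 0.02 m).
It also fails if it takes over 64 s, if anything falls off the work surface, if the arm or the gripper's body presses on something with over 40 N, if the wrist force passes 120 N, or if a joint passes its speed limit or range.

## Working session

There is one attempt and no reset: what is moved stays moved. The work goes in short steps, Python scripts to look and compute and a tool call to move; the robot and the scene stay as the last step left them, time stands still between calls to the robot, and variables do not carry over. Pictures are saved under pics/ and viewed, at most 10 in all, crops included, and the job is handed in when it is done.

Besides the shell and the picture viewer there is one more tool, called after "Call:" in YAML: its name, and indented under it one key for each argument. arm_command: Moves the arm, as the interface text tells. Its arguments: {"type":"object","properties":{"moves":{"type":"array","items":{"type":"array","items":{"type":"number"}}},"force":{"type":"number"}},"required":["moves"]}

```bash
mkdir -p pics
python3 - <<'E'
from bench import *
import cv2,numpy as np
np.set_printoptions(precision=4,suppress=True)
s=sense();print(s)
for n in("side","top"):
    c=read_camera(n);print(n,[k for k in c],c["K"],c["pose"])
    cv2.imwrite(f"pics/{n}0.png",c["pixels"][:,:,::-1])
    np.save(f"{n}0.npy",c,allow_pickle=True)
a=cv2.imread("pics/side0.png");b=cv2.imread("pics/top0.png")
for n,i in(("side",a),("top",b)):cv2.imwrite(f"pics/{n}0x.png",cv2.resize(i,(800,600),interpolation=cv2.INTER_CUBIC))
E
```

```text
{'t': 0.0, 'joint_pos': array([ 0.9839,  0.2212,  1.5276, -0.    ,  1.3947, -0.1261]), 'dq': array([-0.0016,  0.0003, -0.0009,  0.0003,  0.0001,  0.0008]), 'joint_efforts': array([ -0.0007, -49.689 , -38.9403,  -0.0003,   0.0107,  -0.    ]), 'tcp_pos': array([277.5987, 559.3244, 248.8862]), 'ee_rot': array([-3.1396, -0.0002,  2.6808]), 'contact_force': array([-0.4781, -0.2882, -0.3692]), 'ft_torque': array([-0.0155, -0.027 , -0.0282]), 'gripper_force': 0.0, 'width': 85.77589187182669}
side ['pixels', 'K', 'pose'] [[368.0945   0.     254.7896]
 [  0.     368.0945 186.0053]
 [  0.       0.       1.    ]] [[    0.9613     0.1387    -0.238    311.5553]
 [   -0.2755     0.4778    -0.8342 -1075.9668]
 [   -0.002      0.8675     0.4975   638.8264]
 [    0.         0.         0.         1.    ]]
top ['pixels', 'K', 'pose'] [[446.7333   0.     255.4575]
 [  0.     446.7333 187.7186]
 [  0.       0.       1.    ]] [[   0.0247    0.9849   -0.1711  341.6214]
 [  -0.9996    0.0262    0.0068 -174.5424]
 [   0.0112    0.1709    0.9852 1425.6079]
 [   0.        0.        0.        1.    ]]
```

View pics/side0x.png

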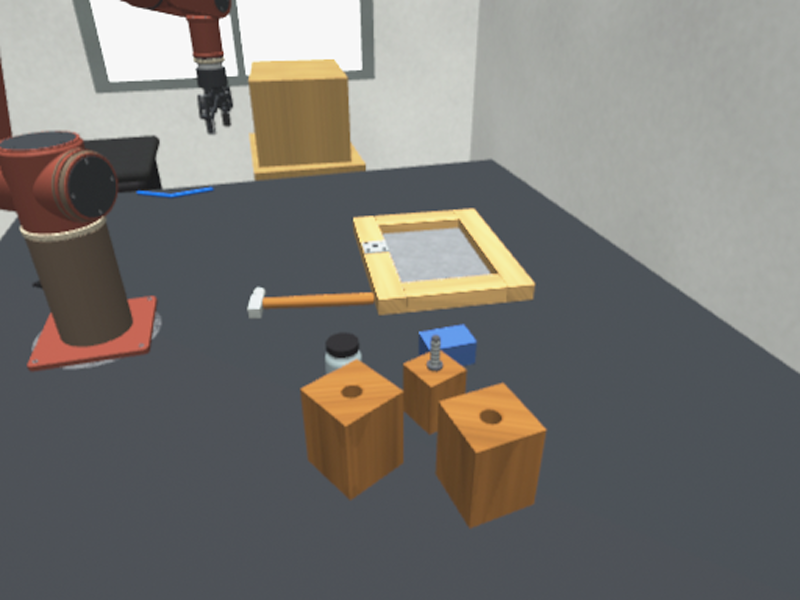

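View pics/top0x.png

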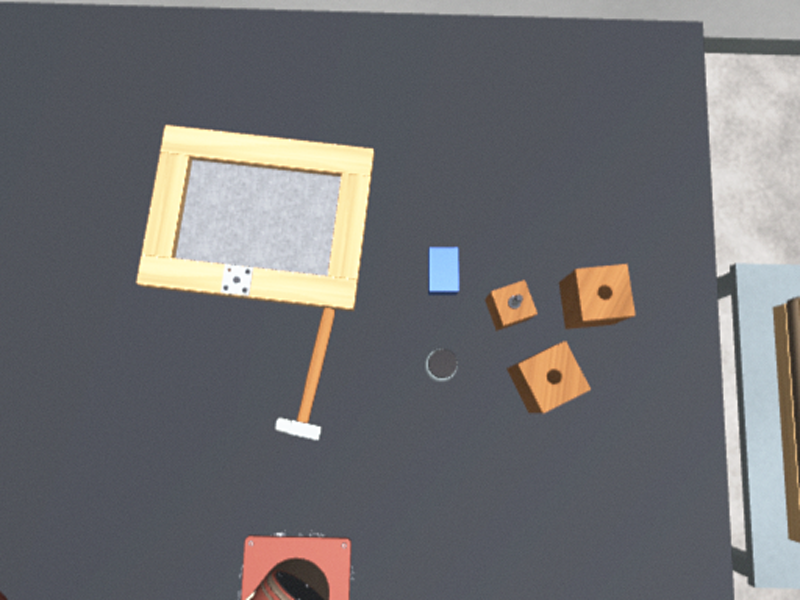

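The side view shows the punch in the smallest block at about (435,350) and the plate at (375,247). In the top view the punch is at (514,300), the plate at (237,280), the jar at (442,365), the carton at (444,270) and the hammer at (310,370). Next I'll look at close-ups.

Run:
```python
import cv2,numpy as np
a=cv2.imread("pics/side0.png");b=cv2.imread("pics/top0.png")
def crop(i,u,v,w,h,s):return cv2.resize(i[v:v+h,u:u+w],(w*s,h*s),interpolation=cv2.INTER_NEAREST)
# 400x300 panels
P=[crop(b,135,162,40,30,10),crop(a,220,140,40,30,10),crop(b,305,175,50,37,8),crop(a,250,205,50,75,4)]
o=np.zeros((600,800,3),np.uint8)
for k,p in enumerate(P):
    y,x=(k//2)*300,(k%2)*400;h=min(300,p.shape[0]);w=min(400,p.shape[1]);o[y:y+h,x:x+w]=p[:h,:w]
cv2.imwrite("pics/z1.png",o)
```

```text
(no output)
```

View pics/z1.png

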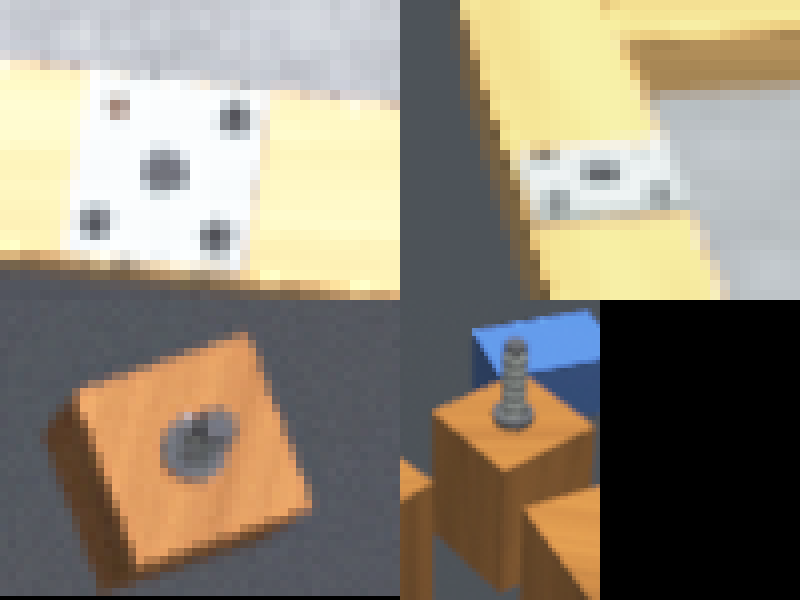

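In the close-ups the empty hole shows brown wood. It is the plate's upper-left hole in the top view, at about (146.3,172.1) px of the full image. The other three holes hold dark screws. The punch collar is at about (329,193) in the top view and (278,233) in the side view.

```bash
cat > h.py <<'E'
import numpy as np,cv2
np.set_printoptions(precision=2,suppress=True)
C={n:np.load(f"{n}0.npy",allow_pickle=True).item() for n in("side","top")}
def proj(n,p):
    c=C[n];T=np.linalg.inv(c["pose"]);q=np.atleast_2d(p)@T[:3,:3].T+T[:3,3]
    q=q*[1,-1,-1]@c["K"].T;return q[:,:2]/q[:,2:]
def ray(n,u):
    c=C[n];d=np.linalg.solve(c["K"],[u[0],u[1],1])*[1,-1,-1];return c["pose"][:3,3],c["pose"][:3,:3]@d
def atz(n,u,z):
    o,d=ray(n,u);return o+d*(z-o[2])/d[2]
def tri(ua,ub):
    A=[];b=[]
    for n,u in(("side",ua),("top",ub)):
        o,d=ray(n,u);d=d/np.linalg.norm(d);M=np.eye(3)-np.outer(d,d);A.append(M);b.append(M@o)
    p=np.linalg.lstsq(np.vstack(A),np.hstack(b),rcond=None)[0]
    return p,[proj("side",p)[0]-ua,proj("top",p)[0]-ub]
E
python3 - <<'E'
from h import *
from scipy.optimize import least_squares as LS
top=C["top"]["pixels"].astype(float);side=C["side"]["pixels"].astype(float)
def dark(img,u,v,r,th=215):   # darkness-weighted centroid on white plate
    u0,v0=int(round(u)),int(round(v));g=img[v0-r:v0+r+1,u0-r:u0+r+1].mean(2)
    w=np.clip(th-g,0,None);y,x=np.mgrid[v0-r:v0+r+1,u0-r:u0+r+1];return np.array([(w*x).sum(),(w*y).sum()])/w.sum()
pt={k:dark(top,*p) for k,p in dict(pm=(158,173.3,2),pb=(151,178.7,3),mp=(144.2,183.5,2),mm=(156,185,2),hole=(146.4,172,2)).items()}
# keys: local signs seen in top view; boss pb
for k,z in(("pm",48),("mp",48),("mm",48),("pb",49),("hole",42)):print(k,pt[k],atz("top",pt[k],z))
ps={k:dark(side,*p,th=200) for k,p in dict(b=(239.5,156.8,2),ll=(235.2,159.8,1),lr=(245.5,158.8,1)).items()}
print(ps,"boss tri",tri(ps["b"],pt["pb"]))
def model(q):
    x,y,a=q;c,s=np.cos(a),np.sin(a);f=lambda i,j,z:[x+c*i-s*j,y+s*i+c*j,z]
    return f(19,-19,48),f(0,0,49),f(-19,19,48),f(-19,-19,48),f(19,19,40)
r=LS(lambda q:(proj("top",model(q)[:4])-[pt[k] for k in("pm","pb","mp","mm")]).ravel(),[500,100,0.])
print("plate",r.x,"res px",r.fun,"SPOT",model(r.x)[4],proj("top",model(r.x)[4]))
print("side pred boss etc",proj("side",model(r.x)),ps)
# block top face, and punch
hsv=cv2.cvtColor(C["top"]["pixels"],cv2.COLOR_RGB2HSV)
roi=np.zeros(hsv.shape[:2],bool);roi[172:214,305:350]=1
m=((hsv[...,1]>100)&(hsv[...,2]>165)&roi).astype(np.uint8)
cs,_=cv2.findContours(m,0,1);h=max(cs,key=cv2.contourArea);f=np.zeros_like(m);cv2.drawContours(f,[h],-1,1,-1)
y,x=np.nonzero(f);bc=np.array([x.mean(),y.mean()]);print("block c",bc,atz("top",bc,95),"area mm2",f.sum()*(1332/446.7)**2,cv2.minAreaRect(h)[2])
g=((hsv[...,1]<90)&(f>0));y,x=np.nonzero(g);print("punch blob",x.mean(),y.mean(),len(x),(x.min(),x.max(),y.min(),y.max()))
def punchsil(p):
    im=np.zeros((384,512),np.uint8);S=16
    big=np.zeros((45*S,50*S),np.uint8);t=np.linspace(0,6.28,40)
    for R,za,zb in((13,95,101),(7.5,101,148),(5,148,152)):
        q=np.vstack([np.c_[p[0]+R*np.cos(t),p[1]+R*np.sin(t),0*t+z] for z in(za,zb)])
        uv=(proj("top",q)+.5-[305,172])*S;cv2.fillConvexPoly(big,cv2.convexHull(uv.astype(np.int32)),1)
    yy,xx=np.nonzero(big);return np.array([xx.mean()/S+305-.5,yy.mean()/S+172-.5,len(xx)/S/S])
p=atz("top",bc,95)[:2];gc=np.array([x.mean(),y.mean()]) if 0 else np.array([np.nonzero(g)[1].mean(),np.nonzero(g)[0].mean()])
r2=LS(lambda p:punchsil(p)[:2]-gc,p,diff_step=0.004);print("punch xy",r2.x,r2.fun,punchsil(r2.x))
print("collar tri",tri(np.array([277.75,232.6]),np.array([329.1,193.2])),"cap",tri(np.array([278.4,214.2]),np.array([332,189.2])))
print("punch pred side collar,cap",proj("side",[[*r2.x,98],[*r2.x,152]]))
for n,u in(("big1",(605,293)),("big2",(554,377)),("jar",(442,365)),("carton",(444,270)),):print(n,atz("top",np.array(u)*.64,100))
E
```

```text
pm [158.01 173.39] [618.36 122.88  48.  ]
mp [144.02 183.83] [583.91 164.42  48.  ]
mm [156.07 185.27] [580.35 126.59  48.  ]
pb [150.99 178.68] [600.67 143.54  49.  ]
hole [146.37 172.35] [621.92 160.99  42.  ]
{'b': array([239.7 , 156.75]), 'll': array([235.32, 160.03]), 'lr': array([245.67, 159.24])} boss tri (array([601.05, 143.98,  47.1 ]), [array([-0.,  0.]), array([ 0., -0.])])
plate [601.   143.64  -0.09] res px [-0.03  0.07 -0.03 -0.1   0.02  0.02  0.03  0.02] SPOT [np.float64(621.6964069665523), np.float64(160.77441818241294), 40] [[146.58 172.55]]
side pred boss etc [[245.52 158.31]
 [239.69 156.33]
 [233.98 154.87]
 [235.38 159.15]
 [243.93 155.98]] {'b': array([239.7 , 156.75]), 'll': array([235.32, 160.03]), 'lr': array([245.67, 159.24])}
block c [328.59 193.32] [ 561.39 -405.16   95.  ] area mm2 4703.619874603146 71.56504821777344
punch blob 329.375 192.484375 64 (np.int64(325), np.int64(334), np.int64(189), np.int64(197))
punch xy [ 561.93 -405.52] [-0. -0.] [329.37 192.48  71.74]
collar tri (array([ 560.48, -405.64,  100.58]), [array([ 0.16, -0.03]), array([-0.03,  0.13])]) cap (array([ 562.31, -404.54,  153.29]), [array([ 0.76, -0.16]), array([-0.15,  0.61])])
punch pred side collar,cap [[278.44 233.3 ]
 [279.13 214.75]]
big1 [ 583.02 -581.76  100.  ]
big2 [ 418.88 -480.75  100.  ]
jar [ 436.13 -268.32  100.  ]
carton [ 620.02 -269.6   100.  ]
```

Call:
arm_command:
  moves:
    - [0.6,0,0,0,0,0,0.111]
    - [0.6,0,0,0,0,0,0.111]
    - [0.6,0,0,0,0,0,0.111]
    - [0.6,0,0,0,0,0,0.111]
    - [0.6,0,0,0,0,0,0.111]
  force: 60

```text
t: 0.52
tcp_pos: [277.7, 559.5, 249.3]
ee_rot: [-3.141, 0.001, 2.12]
contact_force: [0.3, -0.2, 0.4]
width: 51.2
gripper_force: 0.0
```

Call:
arm_command:
  moves:
    - [0.6,0,0,0,0,0,0.111]
    - [0.6,0,0,0,0,0,0.111]
    - [0.6,0,0,0,0,0,0.111]
    - [0.6,0,0,0,0,0,0.111]
    - [0.6,0,0,0,0,0,0.111]

```text
t: 0.93
tcp_pos: [277.7, 559.5, 249.3]
ee_rot: [-3.141, 0.001, 1.565]
contact_force: [0.1, 0.4, 0.7]
width: 51.2
gripper_force: 0.0
```

Call:
arm_command:
  moves:
    - [0.6,-3.8,1.1,0,0,0,0]
    - [0.6,-3.8,1.1,0,0,0,0]
    - [0.6,-3.8,1.1,0,0,0,0]
    - [0.6,-3.8,1.1,0,0,0,0]
    - [0.6,-3.8,1.1,0,0,0,0]

```text
t: 1.35
tcp_pos: [332.7, 368.0, 249.4]
ee_rot: [-3.141, 0.001, 1.572]
contact_force: [1.1, 0.4, 0.2]
width: 51.4
gripper_force: 0.0
```

Call:
arm_command:
  moves:
    - [0.6,-3.87,1.15,0,0,0,0]
    - [0.6,-3.87,1.15,0,0,0,0]
    - [0.6,-3.87,1.15,0,0,0,0]
    - [0.6,-3.87,1.15,0,0,0,0]
    - [0.6,-3.87,1.15,0,0,0,0]

```text
t: 1.77
tcp_pos: [390.2, 174.5, 249.8]
ee_rot: [3.142, 0.0, 1.571]
contact_force: [0.8, 0.0, -0.2]
width: 51.5
gripper_force: 0.0
```

Call:
arm_command:
  moves:
    - [0.6,-3.87,1.15,0,0,0,0]
    - [0.6,-3.87,1.15,0,0,0,0]
    - [0.6,-3.87,1.15,0,0,0,0]
    - [0.6,-3.87,1.15,0,0,0,0]
    - [0.6,-3.87,1.15,0,0,0,0]

```text
t: 2.18
tcp_pos: [447.8, -19.2, 249.9]
ee_rot: [3.141, -0.0, 1.571]
contact_force: [-0.0, 0.5, 0.7]
width: 51.3
gripper_force: 0.0
```

Call:
arm_command:
  moves:
    - [0.6,-3.87,1.15,0,0,0,0]
    - [0.6,-3.87,1.15,0,0,0,0]
    - [0.6,-3.87,1.15,0,0,0,0]
    - [0.6,-3.87,1.15,0,0,0,0]
    - [0.6,-3.87,1.15,0,0,0,0]

```text
t: 2.6
tcp_pos: [505.3, -212.7, 249.5]
ee_rot: [-3.141, -0.0, 1.57]
contact_force: [0.8, -0.6, 0.8]
width: 51.2
gripper_force: 0.0
```

Call:
arm_command:
  moves:
    - [0.6,-3.87,1.15,0,0,0,0]
    - [0.6,-3.87,1.15,0,0,0,0]
    - [0.6,-3.87,1.15,0,0,0,0]
    - [0.6,-3.87,1.15,0,0,0,0]
    - [0.6,0,0,0,0,0,0]

```text
t: 3.02
tcp_pos: [551.0, -371.9, 246.9]
ee_rot: [-3.139, 0.001, 1.566]
contact_force: [-0.9, 1.0, 0.2]
width: 51.4
gripper_force: 0.0
```

Call:
arm_command:
  moves:
    - [0.6,0,0,1.5,0,0,0]
    - [0.6,0,0,1.5,0,0,0]
    - [0.6,0,0,0,0,0,0]
    - [0.6,0,0,0,0,0,0]
    - [0.6,0,0,0,0,0,0]

```text
t: 3.43
tcp_pos: [551.5, -365.4, 220.5]
ee_rot: [3.141, 0.0, 1.571]
contact_force: [-0.4, -0.7, 0.0]
width: 51.4
gripper_force: 0.0
```

Run:
```python
from bench import *
import cv2,numpy as np
s=sense();print(s['tcp_pos'],s['ee_rot'],s['joint_pos'])
b=read_camera("top")["pixels"];a=read_camera("side")["pixels"]
cr=lambda i,u,v,w,h,s:cv2.resize(i[v:v+h,u:u+w],(w*s,h*s),interpolation=cv2.INTER_NEAREST)
o=np.hstack([cr(b,290,150,80,110,5),cr(a,235,150,80,110,5)])
cv2.imwrite("pics/z2.png",o[:,:,::-1])
```

```text
[ 551.52535305 -365.38016754  220.50880471] [3.14148179e+00 1.50690721e-04 1.57104709e+00] [-7.04173503e-01  3.26552333e-01  1.45389612e+00 -4.39916357e-05
  1.36096214e+00 -7.04415118e-01]
```

View pics/z2.png

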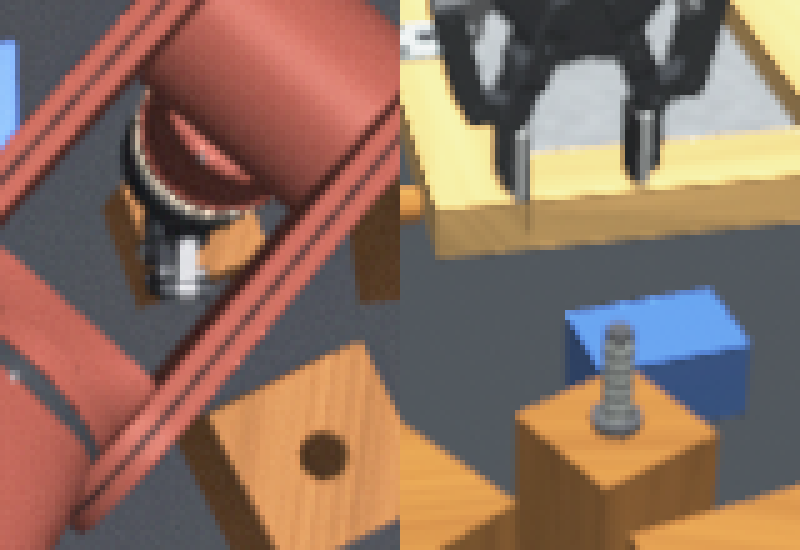

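Call:
arm_command:
  moves:
    - [0.6,-2.0,0.5,0,0,0,0]
    - [0.6,-2.0,0.5,0,0,0,0]
    - [0.6,0,0,2.0,0,0,0]
    - [0.6,0,0,2.0,0,0,0]
    - [0.6,0,0,2.0,0,0,0]

```text
t: 3.95
tcp_pos: [562.1, -406.4, 161.2]
ee_rot: [3.139, 0.002, 1.571]
contact_force: [-0.1, -0.0, -0.7]
width: 51.0
gripper_force: 0.0
```

Call:
arm_command:
  moves:
    - [0.6,0,0,2.0,0,0,0]
    - [0.6,0,0,1.6,0,0,0]
    - [0.6,0,0,0,0,0,0]
    - [0.6,0,0,0,0,0,0]
    - [0.6,0,0,0,0,0,0]

```text
t: 4.37
tcp_pos: [562.3, -406.1, 126.1]
ee_rot: [3.14, 0.002, 1.571]
contact_force: [-0.8, -0.2, 1.1]
width: 51.7
gripper_force: 0.0
```

Run:
```python
from bench import *
from h import proj
import cv2,numpy as np
s=sense();print(s['tcp_pos'],s['ee_rot'],s['contact_force'])
a=read_camera("side")["pixels"];t=s['tcp_pos']
print(proj("side",[t,[t[0],t[1],t[2]+29],[t[0],t[1],t[2]-26]]))
cv2.imwrite("pics/z3.png",cv2.resize(a[185:245,240:320],(800,600),interpolation=cv2.INTER_NEAREST)[:,:,::-1])
```

```text
[ 562.29 -406.09  126.06] [3.14 0.   1.57] [-0.82 -0.24  1.07]
[[279.01 223.91]
 [279.39 213.77]
 [278.68 232.72]]
```

View pics/z3.png

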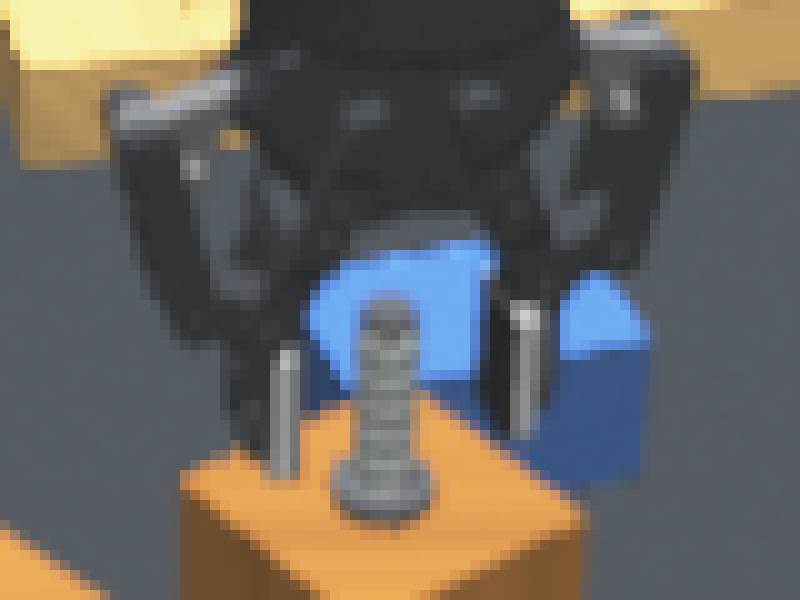

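The fingers straddle the punch. Its axis is at column 388, and the TCP projects to column 395, about 1.5 mm off in x. I'll nudge, close and lift slightly.

Call:
arm_command:
  moves:
    - [0.6,0,-0.13,0.2,0,0,0]
    - [0.0,0,0,0,0,0,0]
    - [0.0,0,0,0,0,0,0]
    - [0.0,0,0,0,0,0,0]
    - [0.0,0,0,0,0,0,0]
  force: 70

```text
t: 4.83
tcp_pos: [560.4, -405.7, 122.7]
ee_rot: [3.141, 0.001, 1.571]
contact_force: [-0.4, 0.6, 1.8]
width: 12.9
gripper_force: 68.1
```

Call:
arm_command:
  moves:
    - [0.0,0,0,0,0,0,0]
    - [0.0,0,0,0,0,0,0]
    - [0.0,0,0,0,0,0,0]
    - [0.0,0,0,0,0,0,0]
    - [0.0,0,0,0,0,0,0]

```text
t: 5.25
tcp_pos: [560.4, -405.7, 122.6]
ee_rot: [3.141, 0.001, 1.571]
contact_force: [-0.8, 0.8, 4.9]
width: 13.6
gripper_force: 68.1
```

Run:
```python
from bench import *
s=sense();print(s['tcp_pos'],s['ee_rot'],s['contact_force'],s['ft_torque'],s['width'],s['gripper_force'])
```

```text
[ 560.38122202 -405.69071671  122.6246128 ] [3.14095910e+00 5.66206430e-04 1.57081902e+00] [-0.75732739  0.77651632  4.88612053] [ 0.11052334  0.13431253 -0.0221158 ] 13.640803749646697 68.10675501823425
```

Call:
arm_command:
  moves:
    - [0.0,0,0,-2.0,0,0,0]
    - [0.0,0,0,-2.5,0,0,0]
    - [0.0,0,0,-2.5,0,0,0]
    - [0.0,0,0,-2.5,0,0,0]
    - [0.0,0,0,-2.5,0,0,0]

```text
t: 5.67
tcp_pos: [559.5, -405.0, 241.5]
ee_rot: [-3.14, -0.002, 1.571]
contact_force: [0.1, -1.3, -0.7]
width: 13.2
gripper_force: 68.9
```

Call:
arm_command:
  moves:
    - [0.0,0,0,-1,0,0,0]
    - [0.0,0,0,0,0,0,0]
    - [0.0,0,0,0,0,0,0]
    - [0.0,0,0,0,0,0,0]
    - [0.0,0,0,0,0,0,0]

```text
t: 6.08
tcp_pos: [559.2, -404.7, 248.9]
ee_rot: [-3.138, -0.003, 1.571]
contact_force: [-1.3, -0.6, -1.0]
width: 13.3
gripper_force: 68.9
```

Run:
```python
from bench import *
from h import proj
import cv2,numpy as np
s=sense();print(s['tcp_pos'],s['ee_rot'],s['contact_force'],s['ft_torque'],s['width'],s['gripper_force'])
a=read_camera("side")["pixels"];t=s['tcp_pos']
np.save("held.npy",a)
for d in (-19,-88+66,-88+60,-88,-88-14,-88-32):print(d,(proj("side",t+[0,0,d])+.5-[245,165])*10)
cv2.imwrite("pics/z4.png",cv2.resize(a[165:225,245:325],(800,600),interpolation=cv2.INTER_NEAREST)[:,:,::-1])
```

```text
[ 559.19 -404.68  248.86] [-3.14 -0.    1.57] [-1.27 -0.58 -0.99] [0.02 0.02 0.02] 13.271307258439936 68.91512632369995
-19 [[344.25 213.58]]
-22 [[343.84 225.21]]
-28 [[343.02 248.34]]
-88 [[335.16 470.81]]
-102 [[333.4  520.51]]
-120 [[331.19 583.23]]
```

View pics/z4.png

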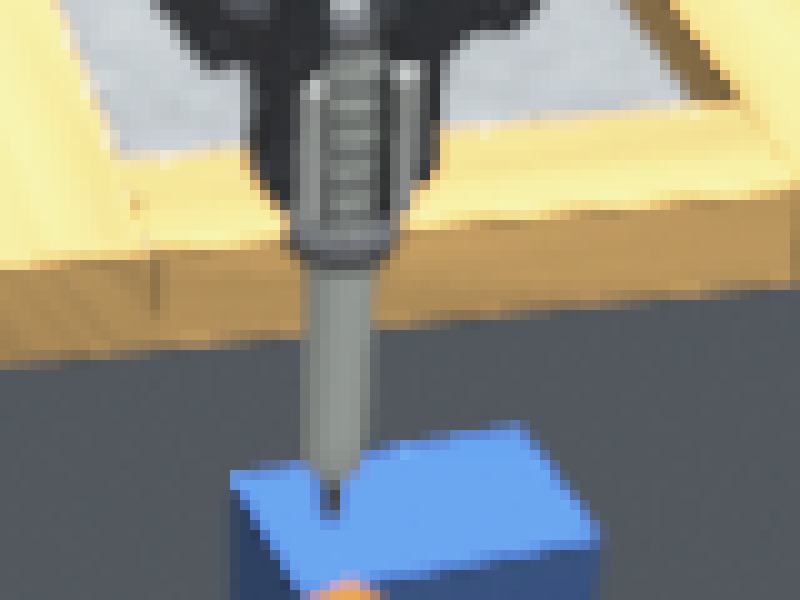

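The punch hangs straight in the grip. The pin tip is at about (330,517) in the crop, so the pin stands roughly 14–15 mm out. I'll carry it over to the plate.

Call:
arm_command:
  moves:
    - [0.0,2.5,0.28,0,0,0,0]
    - [0.0,3.6,0.4,0,0,0,0]
    - [0.0,3.6,0.4,0,0,0,0]
    - [0.0,3.6,0.4,0,0,0,0]
    - [0.0,3.6,0.4,0,0,0,0]

```text
t: 6.55
tcp_pos: [578.3, -234.8, 250.5]
ee_rot: [-3.14, -0.001, 1.57]
contact_force: [0.4, 0.9, -1.7]
width: 13.3
gripper_force: 68.9
```

Call:
arm_command:
  moves:
    - [0.0,3.6,0.4,0,0,0,0]
    - [0.0,3.6,0.4,0,0,0,0]
    - [0.0,3.6,0.4,0,0,0,0]
    - [0.0,3.6,0.4,0,0,0,0]
    - [0.0,3.6,0.4,0,0,0,0]

```text
t: 6.97
tcp_pos: [598.3, -54.6, 250.8]
ee_rot: [-3.14, -0.0, 1.571]
contact_force: [0.8, -0.6, -1.5]
width: 13.4
gripper_force: 68.9
```

Call:
arm_command:
  moves:
    - [0.0,3.6,0.4,0,0,0,0]
    - [0.0,3.6,0.4,0,0,0,0]
    - [0.0,3.6,0.4,0,0,0,0]
    - [0.0,3.6,0.4,0,0,0,0]
    - [0.0,2.8,0.3,0,0,0,0]

```text
t: 7.38
tcp_pos: [617.3, 118.4, 250.7]
ee_rot: [-3.14, -0.001, 1.572]
contact_force: [-0.5, -0.1, -1.5]
width: 13.6
gripper_force: 68.9
```

Call:
arm_command:
  moves:
    - [0.0,1.0,0.1,2,0,0,0]
    - [0.0,0,0,2,0,0,0]
    - [0.0,0,0,2,0,0,0]
    - [0.0,0,0,1.7,0,0,0]
    - [0.0,0,0,0,0,0,0]

```text
t: 7.8
tcp_pos: [615.4, 125.5, 169.0]
ee_rot: [-3.132, 0.001, 1.571]
contact_force: [-1.3, 0.3, -1.8]
width: 13.6
gripper_force: 69.0
```

Call:
arm_command:
  moves:
    - [0.0,0,0,0,0,0,0]
    - [0.0,0,0,0,0,0,0]
    - [0.0,0,0,0,0,0,0]
    - [0.0,0,0,0,0,0,0]
    - [0.0,0,0,0,0,0,0]

```text
t: 8.22
tcp_pos: [619.6, 125.4, 176.4]
ee_rot: [3.139, -0.0, 1.571]
contact_force: [0.1, 0.1, -1.3]
width: 13.3
gripper_force: 69.0
```

Call:
arm_command:
  moves:
    - [0.0,1.77,0.1,0,0,0,0]
    - [0.0,1.77,0.1,0,0,0,0]
    - [0.0,0,0,0.7,0,0,0]
    - [0.0,0,0,0,0,0,0]
    - [0.0,0,0,0,0,0,0]

```text
t: 8.63
tcp_pos: [620.5, 160.5, 167.5]
ee_rot: [-3.141, 0.001, 1.571]
contact_force: [-0.0, -0.2, -2.5]
width: 13.4
gripper_force: 69.0
```

Call:
arm_command:
  moves:
    - [0.0,0,0,0,0,0,0]
    - [0.0,0,0,0,0,0,0]
    - [0.0,0,0,0,0,0,0]
    - [0.0,0,0,0,0,0,0]
    - [0.0,0,0,0,0,0,0]

```text
t: 9.05
tcp_pos: [621.0, 160.6, 168.2]
ee_rot: [3.141, 0.0, 1.57]
contact_force: [0.3, 0.5, -1.6]
width: 13.3
gripper_force: 69.0
```

Run:
```python
from bench import *
from h import proj
import cv2,numpy as np
s=sense();print(s['tcp_pos'],s['ee_rot'],s['contact_force'],s['ft_torque'])
a=read_camera("side")["pixels"];b=read_camera("top")["pixels"];t=s['tcp_pos']
f=lambda p:((proj("side",p)+.5-[214,125])*10).round(1)[0]
for d in (-28,-88,-102.5):print(d,f(t+[0,0,d]))
print("spot z40,z45",f([621.7,160.8,40]),f([621.7,160.8,45]),"boss",f([601,143.64,49]),"mm",f([580.3,126.4,48]),"pm",f([618.2,122.9,48]))
A=cv2.resize(a[125:175,214:259],(450,500),interpolation=cv2.INTER_NEAREST)
B=cv2.resize(b[150:200,130:165],(350,500),interpolation=cv2.INTER_NEAREST)
cv2.imwrite("pics/z5.png",np.hstack([A,B])[:,:,::-1])
```

```text
[621.02 160.6  168.17] [3.14 0.   1.57] [ 0.25  0.52 -1.63] [-0.01 -0.03 -0.03]
-28 [298.1  67.8]
-88 [300.9 218.1]
-102.5 [301.5 253.5]
spot z40,z45 [304.3 314.8] [304.1 302.8] boss [261.9 318.3] mm [218.8 346.6] pm [320.4 338.1]
```

View pics/z5.png

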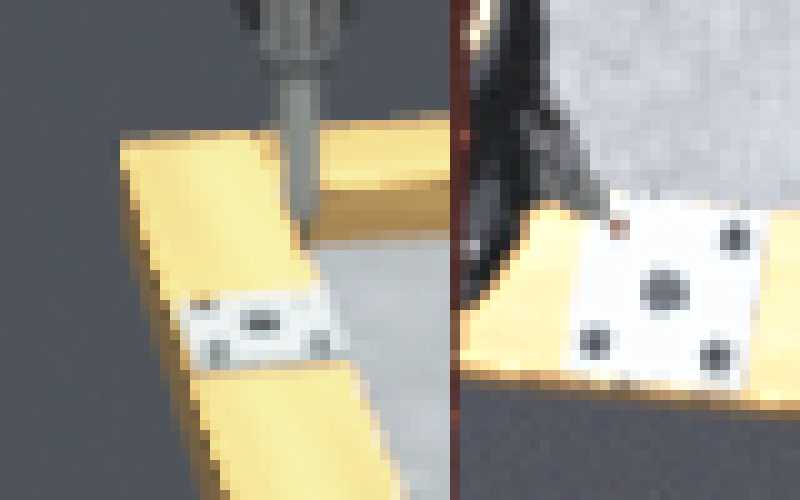

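The side view shows the pin tip at about (303,248). The line straight above the spot is at column 303, so x is aligned. The top view shows the tip just up-left of the brown hole. I'll descend to just above the plate.

Call:
arm_command:
  moves:
    - [0.0,0,0.05,0.6,0,0,0]
    - [0.0,0,0,0.6,0,0,0]
    - [0.0,0,0,0.2,0,0,0]
    - [0.0,0,0,0,0,0,0]
    - [0.0,0,0,0,0,0,0]

```text
t: 9.57
tcp_pos: [621.1, 160.9, 153.3]
ee_rot: [-3.14, 0.0, 1.571]
contact_force: [-0.1, 0.6, -1.7]
width: 13.4
gripper_force: 69.0
```

Run:
```python
from bench import *
from h import proj
import cv2,numpy as np
s=sense();print(s['tcp_pos'],s['ee_rot'],s['contact_force'])
a=read_camera("side")["pixels"];b=np.mean([read_camera("top")["pixels"] for _ in range(4)],axis=0).astype(np.uint8);t=s['tcp_pos']
f=lambda p:((proj("side",p)+.5-[230,140])*20).round(1)[0]
g=lambda p:((proj("top",p)+.5-[135,160])*20+[400,0]).round(1)[0]
for d in (-88,-102.5):print(d,f(t+[0,0,d]),g(t+[0,0,d]))
print("spot z40,z45",f([621.7,160.8,40]),f([621.7,160.8,45]),g([621.7,160.8,40]),g([621.7,160.8,45]))
A=cv2.resize(a[140:165,230:250],(400,500),interpolation=cv2.INTER_NEAREST)
B=cv2.resize(b[160:185,135:155],(400,500),interpolation=cv2.INTER_NEAREST)
cv2.imwrite("pics/z6.png",np.hstack([A,B])[:,:,::-1])
```

```text
[621.06 160.9  153.35] [-3.14  0.    1.57] [-0.06  0.57 -1.67]
-88 [282.9 207.9] [603.1 231.6]
-102.5 [284.2 277.8] [624.7 250.8]
spot z40,z45 [288.6 329.5] [288.1 305.7] [641.4 260.9] [634.2 254.4]
```

View pics/z6.png

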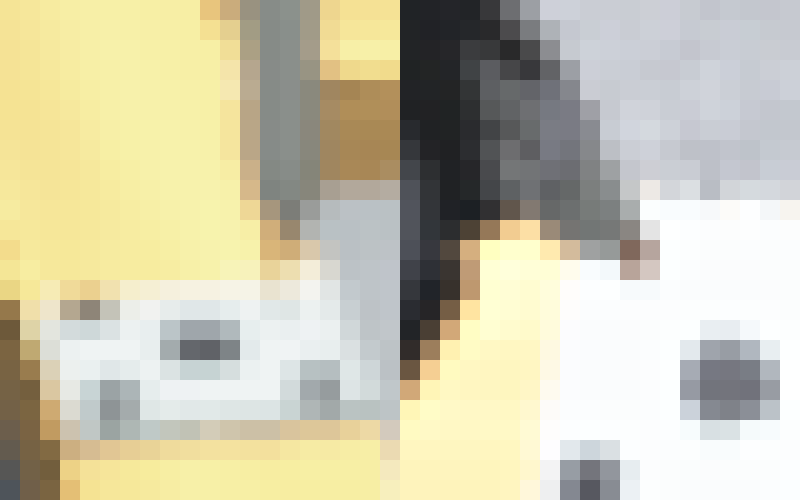

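The tip sits over the hole in both views: the top view predicts (625,251) and the brown hole is at (640,255). I'll lower it gently and watch the force.

Call:
arm_command:
  moves:
    - [0.0,0,0.03,0.2,0,0,0]
    - [0.0,0,0,0.2,0,0,0]
    - [0.0,0,0,0.2,0,0,0]
    - [0.0,0,0,0.1,0,0,0]
    - [0.0,0,0,0,0,0,0]

```text
t: 10.23
tcp_pos: [621.4, 160.8, 146.4]
ee_rot: [-3.141, 0.0, 1.571]
contact_force: [-1.4, -0.6, -1.7]
width: 13.2
gripper_force: 69.0
```

Call:
arm_command:
  moves:
    - [0.0,0,0,0.05,0,0,0]
    - [0.0,0,0,0.05,0,0,0]
    - [0.0,0,0,0,0,0,0]
    - [0.0,0,0,0,0,0,0]
    - [0.0,0,0,0,0,0,0]

```text
t: 10.65
tcp_pos: [621.8, 160.9, 146.1]
ee_rot: [3.141, -0.0, 1.571]
contact_force: [-0.1, -1.1, -1.6]
width: 13.1
gripper_force: 69.0
```

Call:
arm_command:
  moves:
    - [0.0,0,0,0.1,0,0,0]
    - [0.0,0,0,0.1,0,0,0]
    - [0.0,0,0,0,0,0,0]
    - [0.0,0,0,0,0,0,0]
    - [0.0,0,0,0,0,0,0]

```text
t: 11.07
tcp_pos: [621.7, 160.9, 144.0]
ee_rot: [-3.142, 0.0, 1.571]
contact_force: [-0.4, 0.1, -1.4]
width: 13.4
gripper_force: 69.0
```

Call:
arm_command:
  moves:
    - [0.0,0,0,0.1,0,0,0]
    - [0.0,0,0,0,0,0,0]
    - [0.0,0,0,0,0,0,0]
    - [0.0,0,0,0,0,0,0]
    - [0.0,0,0,0,0,0,0]

```text
t: 11.48
tcp_pos: [621.7, 160.9, 143.0]
ee_rot: [3.141, -0.0, 1.571]
contact_force: [0.4, -0.1, -2.2]
width: 13.6
gripper_force: 69.0
```

Call:
arm_command:
  moves:
    - [0.0,0,0,0.1,0,0,0]
    - [0.0,0,0,0.1,0,0,0]
    - [0.0,0,0,0,0,0,0]
    - [0.0,0,0,0,0,0,0]
    - [0.0,0,0,0,0,0,0]

```text
t: 11.9
tcp_pos: [621.9, 161.0, 141.4]
ee_rot: [3.141, -0.0, 1.571]
contact_force: [-0.5, 0.2, 1.5]
width: 13.4
gripper_force: 69.2
```

Call:
arm_command:
  moves:
    - [0.0,0,0,0.1,0,0,0]
    - [0.0,0,0,0,0,0,0]
    - [0.0,0,0,0,0,0,0]
    - [0.0,0,0,0,0,0,0]
    - [0.0,0,0,0,0,0,0]

```text
t: 12.32
tcp_pos: [622.0, 160.9, 140.3]
ee_rot: [3.141, -0.0, 1.571]
contact_force: [-0.7, -0.1, 2.9]
width: 13.3
gripper_force: 69.3
```

Call:
arm_command:
  moves:
    - [0.0,0,0,0.1,0,0,0]
    - [0.0,0,0,0.1,0,0,0]
    - [0.0,0,0,0,0,0,0]
    - [0.0,0,0,0,0,0,0]
    - [0.0,0,0,0,0,0,0]

```text
t: 12.73
tcp_pos: [622.1, 161.0, 138.6]
ee_rot: [3.141, -0.0, 1.571]
contact_force: [-0.7, 0.1, 4.9]
width: 13.3
gripper_force: 69.7
```

Call:
arm_command:
  moves:
    - [0.0,0,0,0.1,0,0,0]
    - [0.0,0,0,0,0,0,0]
    - [0.0,0,0,0,0,0,0]
    - [0.0,0,0,0,0,0,0]
    - [0.0,0,0,0,0,0,0]

```text
t: 13.15
tcp_pos: [622.1, 161.0, 137.9]
ee_rot: [3.14, -0.0, 1.571]
contact_force: [-0.9, -0.0, 7.3]
width: 13.4
gripper_force: 69.8
```

Call:
arm_command:
  moves:
    - [0.0,0,0,0.06,0,0,0]
    - [0.0,0,0,0.06,0,0,0]
    - [0.0,0,0,0,0,0,0]
    - [0.0,0,0,0,0,0,0]
    - [0.0,0,0,0,0,0,0]

```text
t: 13.57
tcp_pos: [622.3, 161.0, 137.0]
ee_rot: [3.14, -0.0, 1.571]
contact_force: [-1.7, -0.1, 7.8]
width: 13.1
gripper_force: 70.0
```

Call:
arm_command:
  moves:
    - [0.0,0,0,0.03,0,0,0]
    - [0.0,0,0,0,0,0,0]
    - [0.0,0,0,0,0,0,0]
    - [0.0,0,0,0,0,0,0]
    - [0.0,0,0,0,0,0,0]

```text
t: 13.98
tcp_pos: [622.3, 161.0, 136.8]
ee_rot: [3.14, -0.0, 1.571]
contact_force: [-1.9, -0.4, 8.5]
width: 13.6
gripper_force: 70.0
```

Call:
arm_command:
  moves:
    - [0.0,0,-0.04,0.04,0,0,0]
    - [0.0,0,0,0,0,0,0]
    - [0.0,0,0,0,0,0,0]
    - [0.0,0,0,0,0,0,0]
    - [0.0,0,0,0,0,0,0]

```text
t: 14.4
tcp_pos: [622.1, 161.0, 136.6]
ee_rot: [3.14, -0.0, 1.571]
contact_force: [-1.3, -0.8, 9.7]
width: 13.2
gripper_force: 70.0
```

Call:
arm_command:
  moves:
    - [0.0,0,0,0.04,0,0,0]
    - [0.0,0,0,0,0,0,0]
    - [0.0,0,0,0,0,0,0]
    - [0.0,0,0,0,0,0,0]
    - [0.0,0,0,0,0,0,0]

```text
t: 14.82
tcp_pos: [622.2, 161.0, 136.3]
ee_rot: [3.139, -0.0, 1.571]
contact_force: [-1.1, -0.4, 11.1]
width: 13.3
gripper_force: 70.0
```

Net force is about 12.7 N, near the snap.

Call:
arm_command:
  moves:
    - [0.0,0,0,0.03,0,0,0]
    - [0.0,0,0,0,0,0,0]
    - [0.0,0,0,0,0,0,0]
    - [0.0,0,0,0,0,0,0]
    - [0.0,0,0,0,0,0,0]

```text
t: 15.23
tcp_pos: [622.0, 161.0, 135.3]
ee_rot: [3.14, -0.0, 1.571]
contact_force: [0.0, -0.3, 6.8]
width: 13.5
gripper_force: 70.0
```

It snapped: the force dropped from 11.1 to 6.8 N with the hand nearly still. I'll hold briefly, then lift.

Call:
arm_command:
  moves:
    - [0.0,0,0,0,0,0,0]
    - [0.0,0,0,0,0,0,0]
    - [0.0,0,0,-0.5,0,0,0]
    - [0.0,0,0,-0.7,0,0,0]
    - [0.0,0,0,-1.0,0,0,0]

```text
t: 15.65
tcp_pos: [619.9, 160.7, 155.1]
ee_rot: [-3.138, 0.001, 1.571]
contact_force: [0.0, 0.6, -1.4]
width: 13.3
gripper_force: 69.0
```

Call:
arm_command:
  moves:
    - [0.0,0,0,-2.0,0,0,0]
    - [0.0,0,0,-2.5,0,0,0]
    - [0.0,0,0,-2.5,0,0,0]
    - [0.0,0,0,-2.5,0,0,0]
    - [0.0,0,0,0,0,0,0]

```text
t: 16.07
tcp_pos: [623.7, 161.3, 258.2]
ee_rot: [3.133, -0.001, 1.571]
contact_force: [2.1, 0.2, 0.1]
width: 13.5
gripper_force: 69.0
```

Call:
arm_command:
  moves:
    - [0.0,0,0,0,0,0,0]
    - [0.0,0,0,0,0,0,0]
    - [0.0,0,0,0,0,0,0]
    - [0.0,0,0,0,0,0,0]
    - [0.0,0,0,0,0,0,0]

```text
t: 16.48
tcp_pos: [620.6, 160.8, 249.7]
ee_rot: [-3.139, 0.0, 1.571]
contact_force: [-0.9, 0.1, -1.9]
width: 13.3
gripper_force: 69.0
```

Call:
arm_command:
  moves:
    - [0.0,-2.5,-0.27,0,0,0,0]
    - [0.0,-3.6,-0.38,0,0,0,0]
    - [0.0,-3.6,-0.38,0,0,0,0]
    - [0.0,-3.6,-0.38,0,0,0,0]
    - [0.0,-3.6,-0.38,0,0,0,0]

```text
t: 16.9
tcp_pos: [602.7, -9.4, 250.7]
ee_rot: [-3.141, -0.0, 1.571]
contact_force: [-0.3, -0.6, -2.3]
width: 13.1
gripper_force: 69.0
```

Call:
arm_command:
  moves:
    - [0.0,-3.6,-0.38,0,0,0,0]
    - [0.0,-3.6,-0.38,0,0,0,0]
    - [0.0,-3.6,-0.38,0,0,0,0]
    - [0.0,-3.6,-0.38,0,0,0,0]
    - [0.0,-3.6,-0.38,0,0,0,0]

```text
t: 17.32
tcp_pos: [583.7, -189.7, 250.8]
ee_rot: [-3.141, -0.0, 1.571]
contact_force: [-0.1, 0.7, -1.9]
width: 13.3
gripper_force: 69.0
```

Call:
arm_command:
  moves:
    - [0.0,-3.6,-0.38,0,0,0,0]
    - [0.0,-3.6,-0.38,0,0,0,0]
    - [0.0,-3.6,-0.38,0,0,0,0]
    - [0.0,-3.6,-0.38,0,0,0,0]
    - [0.0,-3.6,-0.38,0,0,0,0]

```text
t: 17.73
tcp_pos: [564.7, -369.7, 250.6]
ee_rot: [-3.141, -0.001, 1.571]
contact_force: [1.4, 0.1, -1.8]
width: 13.6
gripper_force: 69.0
```

Call:
arm_command:
  moves:
    - [0.0,-2.4,-0.3,0,0,0,0]
    - [0.0,-1.34,-0.13,0,0,0,0]
    - [0.0,0,0,0,0,0,0]
    - [0.0,0,0,0,0,0,0]
    - [0.0,0,0,0,0,0,0]

```text
t: 18.15
tcp_pos: [561.5, -403.9, 250.9]
ee_rot: [-3.141, -0.001, 1.572]
contact_force: [-0.3, -0.3, -1.1]
width: 13.2
gripper_force: 69.0
```

Call:
arm_command:
  moves:
    - [0.0,0,0,0,0,0,0]
    - [0.0,0,0,0,0,0,0]
    - [0.0,0,0,0,0,0,0]
    - [0.0,0,0,0,0,0,0]
    - [0.0,0,0,0,0,0,0]

```text
t: 18.57
tcp_pos: [561.4, -405.0, 251.6]
ee_rot: [3.141, 0.0, 1.571]
contact_force: [-1.0, -0.4, -2.0]
width: 12.7
gripper_force: 69.0
```

Call:
arm_command:
  moves:
    - [0.0,-0.06,-0.09,1,0,0,0]
    - [0.0,0,0,1.5,0,0,0]
    - [0.0,0,0,1.5,0,0,0]
    - [0.0,0,0,0.5,0,0,0]
    - [0.0,0,0,0,0,0,0]

```text
t: 18.98
tcp_pos: [559.0, -405.2, 203.3]
ee_rot: [-3.138, -0.003, 1.571]
contact_force: [0.3, 0.9, -2.0]
width: 13.0
gripper_force: 69.0
```

Call:
arm_command:
  moves:
    - [0.0,0,0,0,0,0,0]
    - [0.0,0,0,0.3,0,0,0]
    - [0.0,0,0,0.3,0,0,0]
    - [0.0,0,0,0.3,0,0,0]
    - [0.0,0,0,0,0,0,0]

```text
t: 19.4
tcp_pos: [560.1, -406.0, 196.9]
ee_rot: [-3.141, -0.0, 1.571]
contact_force: [0.6, 0.6, -2.0]
width: 13.4
gripper_force: 69.0
```

Call:
arm_command:
  moves:
    - [0.0,0.03,0.03,0.3,0,0,0]
    - [0.0,0,0,0.3,0,0,0]
    - [0.0,0,0,0.3,0,0,0]
    - [0.0,0,0,0.3,0,0,0]
    - [0.0,0,0,0,0,0,0]

```text
t: 19.82
tcp_pos: [560.1, -405.4, 184.3]
ee_rot: [-3.14, -0.001, 1.571]
contact_force: [-0.8, 0.5, -1.5]
width: 13.5
gripper_force: 69.0
```

Call:
arm_command:
  moves:
    - [0.0,0,0,0.3,0,0,0]
    - [0.0,0,0,0.3,0,0,0]
    - [0.0,0,0,0.3,0,0,0]
    - [0.0,0,0,0,0,0,0]
    - [0.0,0,0,0,0,0,0]

```text
t: 20.23
tcp_pos: [560.4, -405.7, 176.0]
ee_rot: [-3.141, -0.0, 1.571]
contact_force: [-0.8, -0.7, -2.9]
width: 13.2
gripper_force: 69.0
```

Inside the hole, with no contact. Down to about 125.

Call:
arm_command:
  moves:
    - [0.0,0,0,0.8,0,0,0]
    - [0.0,0,0,1.0,0,0,0]
    - [0.0,0,0,1.0,0,0,0]
    - [0.0,0,0,0.7,0,0,0]
    - [0.0,0,0,0.4,0,0,0]

```text
t: 20.65
tcp_pos: [559.6, -405.0, 134.8]
ee_rot: [-3.139, -0.002, 1.571]
contact_force: [0.4, 0.3, -1.3]
width: 13.6
gripper_force: 69.0
```

Call:
arm_command:
  moves:
    - [0.0,0,0,0.4,0,0,0]
    - [0.0,0,0,0.4,0,0,0]
    - [0.0,0,0,0.2,0,0,0]
    - [0.0,0,0,0,0,0,0]
    - [0.0,0,0,0,0,0,0]

```text
t: 21.07
tcp_pos: [560.6, -405.9, 127.6]
ee_rot: [3.141, 0.0, 1.571]
contact_force: [0.5, -0.1, -1.5]
width: 13.3
gripper_force: 69.0
```

Call:
arm_command:
  moves:
    - [0.0,0,0,0.1,0,0,0]
    - [0.0,0,0,0.1,0,0,0]
    - [0.0,0,0,0,0,0,0]
    - [0.0,0,0,0,0,0,0]
    - [0.0,0,0,0,0,0,0]

```text
t: 21.48
tcp_pos: [560.6, -405.8, 125.5]
ee_rot: [3.141, 0.0, 1.571]
contact_force: [0.7, 0.2, -1.5]
width: 13.5
gripper_force: 69.0
```

Call:
arm_command:
  moves:
    - [0.0,0,0,0.1,0,0,0]
    - [0.0,0,0,0.1,0,0,0]
    - [0.0,0,0,0,0,0,0]
    - [0.0,0,0,0,0,0,0]
    - [0.0,0,0,0,0,0,0]

```text
t: 21.9
tcp_pos: [560.5, -405.8, 123.3]
ee_rot: [-3.141, -0.0, 1.571]
contact_force: [-0.2, -0.8, -1.6]
width: 13.1
gripper_force: 69.0
```

Call:
arm_command:
  moves:
    - [0.0,0,0,0.06,0,0,0]
    - [0.0,0,0,0,0,0,0]
    - [0.0,0,0,0,0,0,0]
    - [0.0,0,0,0,0,0,0]
    - [0.0,0,0,0,0,0,0]

```text
t: 22.32
tcp_pos: [560.5, -405.8, 122.8]
ee_rot: [-3.142, 0.0, 1.571]
contact_force: [0.4, -0.1, -0.8]
width: 13.4
gripper_force: 69.0
```

Call:
arm_command:
  moves:
    - [0.6,0,0,0,0,0,0]
    - [0.6,0,0,0,0,0,0]
    - [0.6,0,0,0,0,0,0]
    - [0.6,0,0,0,0,0,0]
    - [0.6,0,0,0,0,0,0]

```text
t: 22.73
tcp_pos: [560.6, -405.9, 123.1]
ee_rot: [3.141, 0.0, 1.571]
contact_force: [0.2, -0.1, 1.1]
width: 51.0
gripper_force: 0.0
```

Call:
arm_command:
  moves:
    - [0.6,0,0,0,0,0,0]
    - [0.6,0,0,-1,0,0,0]
    - [0.6,0,0,-2,0,0,0]
    - [0.6,0,0,-3,0,0,0]
    - [0.6,0,0,-3,0,0,0]

```text
t: 23.15
tcp_pos: [559.9, -405.3, 213.3]
ee_rot: [-3.14, -0.001, 1.571]
contact_force: [-0.2, 0.6, -0.1]
width: 51.6
gripper_force: 0.0
```

Call:
arm_command:
  moves:
    - [0.6,0,0,-2,0,0,0]
    - [0.6,0,0,0,0,0,0]
    - [0.6,0,0,0,0,0,0]
    - [0.6,0,0,0,0,0,0]
    - [0.6,0,0,0,0,0,0]

```text
t: 23.57
tcp_pos: [559.8, -405.1, 231.0]
ee_rot: [-3.139, -0.002, 1.571]
contact_force: [-0.8, -0.6, -0.4]
width: 51.0
gripper_force: 0.0
```

Run:
```python
from bench import *
import cv2
a=read_camera("side")["pixels"]
cv2.imwrite("pics/z7.png",cv2.resize(a[190:280,230:350],(800,600),interpolation=cv2.INTER_NEAREST)[:,:,::-1])
```

```text
(no output)
```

View pics/z7.png

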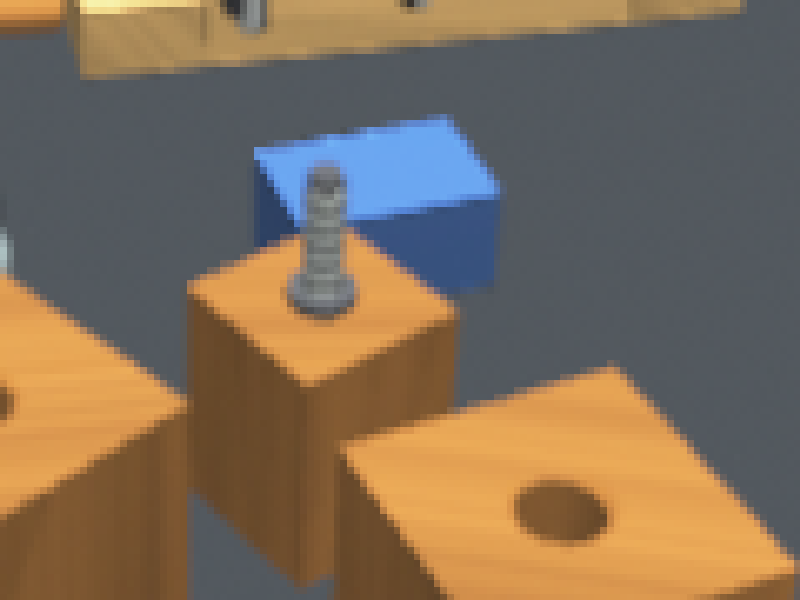

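The punch hangs upright with its collar flat on the small block, at about (322,290), and the gripper is clear above it.

```bash
python3 -c "from bench import *;print(job_done())"
```

```text
the job is handed in; nothing more can be done
None
```

I snapped the punch once in the empty screw hole (peak about 13 N by the wrist reading, not driven on), hung it back upright in the small block, and handed the job in at about 24 s; no verdict was returned.

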